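Re-index the length stop of a sawing jig and hold its lock pin home

ROBOT

A 6-joint arm with a two-finger parallel gripper is mounted at the origin on the work surface; the furniture and walls round the work are solid. World frame = base frame: x ahead of the robot, y to its left, z up, the work surface at z = 0. Lengths are in mm, angles in rad, forces in N, time in s.
With the tool pointing down it reaches from about 350 to 975 mm from the base axis. Payload 7.1 kg.
Tool frame: the origin (TCP) lies midway between the tips of the shut fingers; the grasp point (between the pads) lies 19 mm behind it (ctrl.grasp_offset is the distance from the TCP to the grasp point, in mm); z points along the fingers, y is the line along which they close (so a half turn about z gives the same grasp; the last joint's range is limited). The gripper opens to 88 mm and grips with 3 to 60 N. Pads are 20 mm wide; open, the fingers measure 115 mm over their backs; the gripper's body (75 mm by 178 mm) begins 61 mm behind the grasp point.
Start: joints at [1.318, 0.423, 1.63, -0, 1.089, -0.019], TCP at [144.766, 607.986, 222.675] pointing down, gripper open.
Joint ranges: [-3, 3], [-0.9, 2.11], [0.09, 2.58], [-1.31, 4.45], [0.11, 2.69], [-2.54, 2.54]. Speed limits (rad/s): [2.39, 2.39, 3.01, 3.14, 3.14, 3.14].

INTERFACE

Orientations are given as a rotation vector (axis times angle).
In Python, from workcell import ctrl gives the robot as it stands. The module is installed in compiled form; this text tells all that it offers.
- The arm moves only by the tool servo_tool, never from a script. Its argument "rows" is a list of rows, each a list of 7 numbers: the turn, a rotation vector about the tool's x, y, z as a fraction of full scale, then the shift along the tool's x, y, z as a fraction of full scale, then the finger opening in mm, from 0 to 87.8. A call has 1 to 10 rows; each row is the pose to reach, as a shift and turn from the pose commanded when the call began, along the tool's axes at that moment; what a row does not reach only later rows make up. Full scale, the value 1, is 20 cm for a shift and 1.5 rad for a turn. A row lasts 1/8 s, in which the tool goes at most 62.5 mm and 10.7 degrees, less where a joint would pass 70% of its speed; a pose out of reach is approached as far as the arm can. A call with a number of a shift or a turn outside -1 to 1 is refused whole. A call with a gripper value outside its range is refused whole. The fingers move at their own pace and stop on an object; the grip force is fixed at half the most. Time passes only in rows, so rows that repeat a pose let the fingers close. It gives the time, the measured TCP pose, the force, the opening and the grip force at its end, in the units of the state.
- ctrl.get_obs(): the state, without advancing time (a new reading comes with each control period).
- ctrl.get_image(name): name is "scene" or "top" or "wrist"; returns (picture, depth): 420x560x3 uint8, red, green, blue; 420x560 float32, mm along the optical axis (not along the pixel's ray), 0 where there is no reading.
- ctrl.camera_info(name): a dict with "intrinsics" (3x3 intrinsics, pixels), "k1" (the pictures are not rectified: a ray, as slopes to the right and down, at radius r is drawn at 1 + k1 r^2 times it, then the intrinsics apply), "R" (3x3) and "t" (3): a world point X has camera coordinates R X + t. Camera axes: x right, y down, z forward; pixel columns grow to the right and rows downward; lengths in mm; the calibration is good to about 2 mm. A picture is of the moment at which its call begins: read the wrist's pose just before it. camera_info takes no time and is no camera call; for the wrist camera it gives the pose at the moment of the call.
- ctrl.close_job(): hands the job in; it is judged then, once.
The state is a dict: "t": time; "qpos": joint angles; "qvel": joint speeds; "joint_torque": joint torques, N m; "ee_pos": TCP position; "orientation": TCP orientation; "ft_force": force on the tool from outside, world axes, zero at the start; "moment": the same for the moment, N m; "width": finger opening in mm; "grasp_force": force on a finger pad.
Only numpy, scipy, OpenCV 4.12 (cv2) and the standard library are available. Lean on these libraries where they do the work, as an engineer would, in place of code of your own. Each camera call takes 0.05 s, during which the arm holds its last target. There are 200 camera calls.

TASK

The next batch of pieces is one hole longer, so move the stop of the sawing jig out to the next hole: loosen the black clamp knob by about a quarter turn anticlockwise, then pull up the red lock knob, slide the blue section one hole away from the sample block and let the pin drop fully home in that hole. Finish while still holding the red knob with the pin kept home, because I shall nip up the clamp next; do not let go at the end, and leave the sample block where it lies.

Things in the scene. Friction and masses are not known exactly. Their poses are not given: they have to be found in the camera images.
- jig: sawing jig, fixed: plywood board 130 x 320 x 18 mm, origin at the centre of its underside, y along it (roughly towards the robot), x across it (roughly to the robot's left), z up. A fence along y at x = 35 mm (30 mm thick, top at z = 50 mm) carries a square aluminium tube 30 x 30 x 300 mm, top face at z = 80 mm, with a row of 10 mm holes in it, 32 mm apart. The blue section rides on the tube.
- section (a joint): slide of the blue section along the tube, m; grows along the jig's +y, away from the sample block: 0 = pin in its present hole, 0.032 = in the next. Travel -0.020 to 0.074; needs about 1.5 N once the clamp is loose and the pin up. It is a channel 39 mm wide, 110 mm long (jig y), top at z = 86 mm; cannot lift or tip. Its stop blade hangs in front of the fence at the sample's end.
- lock_plunger (a joint): how far the red lock knob and its pin are pulled up, m: 0 = fully home (nose 10 mm deep in the hole), clear of the tube from 0.010 up, end of travel 0.016. A spring pushes it down, 4 N when home, 8 N at the top. Over solid tube the pin rests on it at about 0.010. The pin is 8 mm across with a round nose: let down within 3 mm of a hole's centre it finds its way in.
- clamp_screw (a joint): turn of the black clamp knob, rad; grows anticlockwise seen from above (loosening), to 3.0. It starts tight, at 0.15 to 0.3; below about 0.6 its toothed jaw locks the section to the tube with 1 mm of play, and a quarter turn makes it properly loose (1.0 or more). It turns with about 0.12 N m, stays where it is left and does not rise.
- plunger_knob (a point): middle of the grip of the red lock knob: a round upright knob 26 mm in diameter, grip from 8.5 mm below to 11 mm above this point (top). When home this point is 119.5 mm above the bench, at jig x = 35 mm; it moves up with the knob and along with the section. Below the knob is a steel housing 19 mm in diameter on the section's top.
- clamp_knob (a point): middle of the grip of the black lobed clamp knob: round, 39 mm in diameter, grip from 7.5 mm below to 7.5 mm above this point, 112.5 mm above the bench, axis upright. It sits on the section 69 mm from the red knob, on the side next to the sample block.
- hole_next (a point): centre of the mouth of the next hole in the tube's top face (z = 80 mm), 32 mm along the jig's +y from the present hole.
- sample: dark brown wooden block 34 x 70 x 19 mm, the last piece cut, lying loose on the base board along the fence with its end just short of the stop blade; origin at the centre of its underside

How it is judged:
By the outcome, as a careful person would: the job done as asked, in the order asked, and still so for the second after the job is handed in, while the arm keeps its last pose, push and grip.
It also fails if it takes over 42 s, if anything falls off the work surface, if the arm or the gripper's body presses on something with over 40 N, if the wrist force passes 120 N, or if a joint passes its speed limit or range.

## Working session

There is one attempt and no reset: what is moved stays moved. The work goes in short steps, Python scripts to look and compute and a tool call to move; the robot and the scene stay as the last step left them, time stands still between calls to the robot, and variables do not carry over. Pictures are saved under pics/ and viewed, at most 10 in all, crops included, and the job is handed in when it is done.

Besides the shell and the picture viewer there is one more tool, called after "Call:" as name(argument=value, ...) on one line, values as JSON. servo_tool: Moves the arm, as the interface text tells. Its arguments: {"type":"object","properties":{"rows":{"type":"array","items":{"type":"array","items":{"type":"number"}}}},"required":["rows"]}

```bash
mkdir -p pics; cat > h.py <<'E'
import numpy as np, cv2
from scipy.spatial.transform import Rotation as Rn
from workcell import ctrl
def ray_plane(info,px,z):
    K=np.array(info["intrinsics"]);d=np.array([info["k1"],0,0,0,0],float)
    n=cv2.undistortPoints(np.array(px,float).reshape(-1,1,2),K,d).reshape(-1,2)
    R=np.array(info["R"]);t=np.array(info["t"]);C=-R.T@t
    D=np.c_[n,np.ones(len(n))]@R
    return C+D*((z-C[2])/D[:,2])[:,None]
def snap(name,fn=None):
    i=ctrl.camera_info(name);im,dp=ctrl.get_image(name)
    if fn: cv2.imwrite("pics/"+fn,im[:,:,::-1])
    return i,im,dp
E
python3 - <<'E'
from h import *
o=ctrl.get_obs();print(o)
print(ctrl.grasp_offset)
a=[snap(n)for n in("scene","top")]
cv2.imwrite("pics/a.png",np.vstack([x[1] for x in a])[:,:,::-1][:, :])
for n,x in zip("st",a): cv2.imwrite(f"pics/{n}0.png",x[1][:,:,::-1]); print(x[0])
E
```

```text
{'t': 0.0, 'qpos': array([ 1.31800214e+00,  4.23826987e-01,  1.63069497e+00, -1.21972334e-05,
        1.08858100e+00, -1.89680010e-02]), 'qvel': array([-0.00031008,  0.00096427,  0.00042455,  0.00083409,  0.00010723,
       -0.00058087]), 'joint_torque': array([ 2.43474795e-03, -5.44635057e+01, -2.73666698e+01,  6.43744273e-02,
        2.28651072e-02, -1.28777656e-04]), 'ee_pos': array([144.63310606, 607.46370797, 221.90838732]), 'orientation': array([-3.66425591e-01, -3.11995400e+00,  2.35266775e-03]), 'ft_force': array([ 1.21392617, -0.36725259,  1.50355031]), 'moment': array([-0.03018106, -0.02634026,  0.04536499]), 'grasp_force': 0.0, 'width': 87.7018175768966}
18.700000000000003
{'intrinsics': array([[464.14482057,   0.        , 280.45509789],
       [  0.        , 464.14482057, 201.07034809],
       [  0.        ,   0.        ,   1.        ]]), 'k1': -0.14902193262292596, 'R': array([[-0.53245265, -0.84621876, -0.02019858],
       [-0.59963205,  0.39392437, -0.69660965],
       [ 0.59744087, -0.35879994, -0.71716596]]), 't': array([299.35067128, 406.62900395, 585.2948518 ])}
{'intrinsics': array([[422.12681945,   0.        , 275.01358788],
       [  0.        , 422.12681945, 210.32754195],
       [  0.        ,   0.        ,   1.        ]]), 'k1': -0.09645891449151515, 'R': array([[-2.31078706e-02, -9.99731400e-01, -1.77594487e-03],
       [-9.96377563e-01,  2.31756980e-02, -8.18207697e-02],
       [ 8.18399514e-02, -1.21192140e-04, -9.96645477e-01]]), 't': array([ 35.27769954, 564.57977431, 915.27835904])}
```

View pics/t0.png

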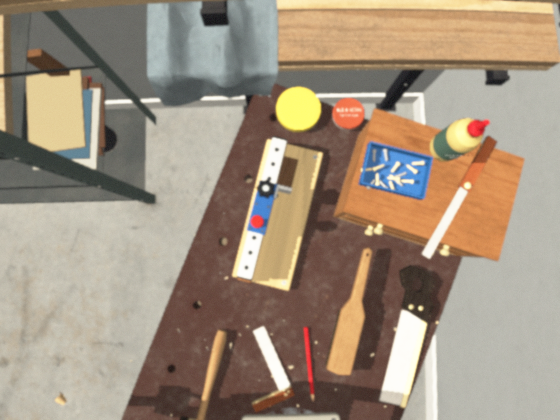

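View pics/s0.png

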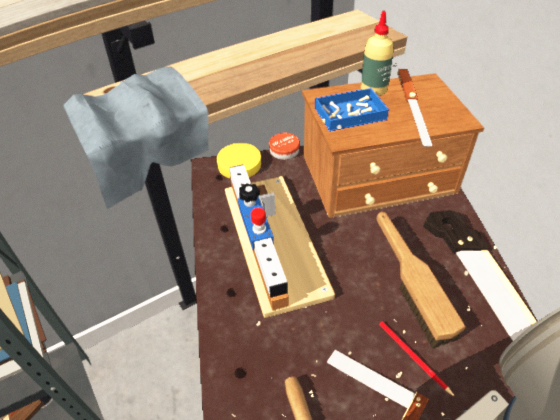

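The top view shows the red knob at about (257,222), the black knob at (265,187), the blue section between them and the jig running down and to the left. The scene view shows red at (259,216) and black at (249,192), with a shelf and cloth beyond the far end of the jig and a chest to the right.

```bash
python3 - <<'E'
from h import *
P={}
for n in("top","scene"):
    i,im,dp=snap(n)
    hsv=cv2.cvtColor(im,cv2.COLOR_RGB2HSV)
    roi=np.zeros(im.shape[:2],np.uint8)
    if n=="top": roi[150:260,225:300]=255
    else: roi[170:300,220:300]=255
    H,S,V=cv2.split(hsv)
    red=((H<8)|(H>172))&(S>150)&(V>90)&(roi>0)
    blk=(V<60)&(S<120)&(roi>0)
    blu=(H>100)&(H<125)&(S>120)&(roi>0)
    for nm,m,z in(("red",red,130),("blk",blk,120),("blue",blu,86)):
        k,l,st,c=cv2.connectedComponentsWithStats(m.astype(np.uint8))
        j=1+np.argmax(st[1:,4]);
        x,y,w,h=st[j,:4]
        d=dp[l==j]; print(n,nm,st[j],c[j].round(1),ray_plane(i,[c[j]],z).round(1),np.median(d).round())
    # depth map cloud heights around shelf/cloth
    if n=="top":
        K=np.array(i["intrinsics"]);R=i["R"];t=i["t"]
        for px in[(212,50),(270,60),(300,20),(420,40),(300,107),(348,113),(400,140),(460,135),(487,75),(200,90),(380,100),(350,200)]:
            n1=cv2.undistortPoints(np.array([[px]],float),K,np.array([i["k1"],0,0,0,0.])).reshape(2)
            X=R.T@(np.r_[n1,1]*dp[px[1],px[0]]-t); print(px,X.round())
E
```

```text
top red [251 216  12  12 110] [256.7 221.2] [[535.9  58.6 130. ]] 829.0
top blk [260 184  13  12  42] [267.7 191.2] [[596.1  35.9 120. ]] 844.0
top blue [249 192  24  42 408] [262.2 209.1] [[563.3  48.8  86. ]] 875.0
(212, 50) [872. 139. 171.]
(270, 60) [856.  25. 154.]
(300, 20) [943. -38. 150.]
(420, 40) [ 899. -283.  148.]
(300, 107) [800. -40.  25.]
(348, 113) [ 784. -149.   25.]
(400, 140) [ 680. -218.  181.]
(460, 135) [ 659. -283.  296.]
(487, 75) [ 855. -460.   73.]
(200, 90) [826. 178.  80.]
(380, 100) [1108. -448. -819.]
(350, 200) [ 568. -117.  184.]
scene red [251 208  15  17 211] [257.9 215.9] [[527.3  63.9 130. ]] 789.0
scene blk [240 184  20  18 221] [249.2 193.1] [[592.2  45.  120. ]] 839.0
scene blue [238 197  35  52 486] [252.4 221.3] [[557.3  60.6  86. ]] 835.0
```

Call:
servo_tool(rows=[[0,0,0,-0.22,-0.18,0,87],[0,0,0,-0.44,-0.37,0,87],[0,0,0,-0.66,-0.55,0,87],[0,0,0,-0.89,-0.74,-0.05,87]])

```text
t: 0.7
ee_pos: [284.1, 420.9, 232.2]
orientation: [-0.365, -3.12, 0.002]
ft_force: [0.8, 1.2, 0.4]
width: 87.3
grasp_force: 0.0
```

Call:
servo_tool(rows=[[0,0,0,-0.22,-0.18,0,87],[0,0,0,-0.44,-0.37,0,87],[0,0,0,-0.66,-0.55,0,87],[0,0,0,-0.89,-0.74,-0.05,87]])

```text
t: 1.2
ee_pos: [422.9, 235.8, 242.4]
orientation: [-0.366, -3.119, 0.001]
ft_force: [0.4, 1.3, -0.5]
width: 86.9
grasp_force: 0.0
```

Call:
servo_tool(rows=[[0,0,0,-0.22,-0.18,0,70],[0,0,0,-0.44,-0.37,0,70],[0,0,0,-0.66,-0.55,0,70],[0,0,0,-0.85,-0.74,0,70],[0,0,0,-0.85,-0.74,0,60]])

```text
t: 1.82
ee_pos: [555.1, 51.5, 242.5]
orientation: [0.373, 3.119, -0.0]
ft_force: [-0.8, -0.4, -0.4]
width: 63.4
grasp_force: 0.0
```

```bash
python3 - <<'E'
from h import *
o=ctrl.get_obs();print(o["t"],o["ee_pos"],o["orientation"],o["qpos"],o["ft_force"],o["width"])
i,im,dp=snap("wrist","w1.png")
print(i["R"],i["t"],-i["R"].T@i["t"]); np.savez("w1.npz",im=im,dp=dp,**i)
E
```

```text
1.825 [555.05174361  51.45708243 242.47244131] [ 3.73018126e-01  3.11886470e+00 -4.40631057e-04] [ 7.12987459e-02  3.00973261e-01  1.76362057e+00 -4.20506890e-04
  1.07656045e+00 -1.26122781e+00] [-0.76256643 -0.40336531 -0.4205288 ] 63.37115390845753
[[ 2.35551939e-01  9.71861711e-01 -3.14641459e-04]
 [ 9.31798088e-01 -2.25749623e-01  2.84234818e-01]
 [ 2.76165906e-01 -6.72452449e-02 -9.58754645e-01]] [-180.22159955 -545.53469863  260.20181968] [478.92086483  69.49355472 404.47295385]
```

View pics/w1.png

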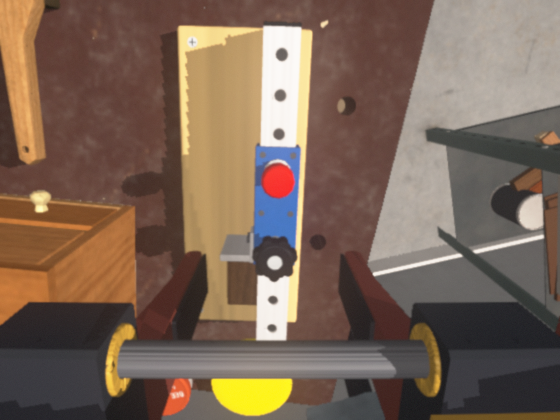

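The wrist view shows the red knob at (278,180), the black lobed knob at (274,258), tube holes at (280,134), (280,95) and (282,54), and the stop blade at (237,247).

```bash
python3 - <<'E'
from h import *
z=np.load("w1.npz");im,dp=z["im"],z["dp"];i={k:z[k] for k in("intrinsics","R","t")};i["k1"]=float(z["k1"])
H,S,V=cv2.split(cv2.cvtColor(im,cv2.COLOR_RGB2HSV))
def comp(m,box):
    r=np.zeros(m.shape,np.uint8);x0,y0,x1,y1=box;r[y0:y1,x0:x1]=m[y0:y1,x0:x1]
    r=cv2.morphologyEx(r,cv2.MORPH_OPEN,np.ones((3,3),np.uint8))
    cs,_=cv2.findContours(r,cv2.RETR_EXTERNAL,cv2.CHAIN_APPROX_NONE);return max(cs,key=cv2.contourArea)
red=comp(((H<8)|(H>172))&(S>150)&(V>90),(240,140,320,215))
blk=comp((V<70)&(S<130),(240,228,305,290))
for n,c,zz in(("red",red,130.5),("blk",blk,116)):
    (u,v),r=cv2.minEnclosingCircle(c);print(n,u,v,r,ray_plane(i,[(u,v)],zz).round(1), [ (ray_plane(i,[(u+r,v)],zz)-ray_plane(i,[(u,v)],zz)).round(1)],dp[int(v),int(u)])
blu=comp((H>100)&(H<125)&(S>120),(240,130,320,260));print(cv2.boundingRect(blu))
p=ray_plane(i,[(281,54),(280,95),(279,134)],80);print(p.round(1),np.diff(p,axis=0).round(1))
# tube edges direction
g=np.float32(ray_plane(i,[(263,40),(300,40),(257,330),(287,330)],80));print(g.round(1))
K=np.array(i["intrinsics"])
for px in[(230,290),(237,247),(225,280),(100,230)]:
    n1=cv2.undistortPoints(np.array([[px]],float),K,np.array([i["k1"],0,0,0,0.])).reshape(2)
    print(px,im[px[1],px[0]],(i["R"].T@(np.r_[n1,1]*dp[px[1],px[0]]-i["t"])).round())
E
```

```text
red 277.93115234375 180.42214965820312 16.70652961730957 [[534.2  60.  130.5]] [array([[ 3. , 12.2,  0. ]])] 279.1781
blk 271.2636413574219 252.73635864257812 19.47765350341797 [[595.7  39.8 116. ]] [array([[ 3.8, 15.9,  0. ]])] 304.23254
(255, 185, 43, 62)
[[443.2  84.9  80. ]
 [474.1  76.7  80. ]
 [505.2  68.5  80. ]] [[31.  -8.2  0. ]
 [31.  -8.2  0. ]]
[[429.5  73.2  80. ]
 [436.5 102.2  80. ]
 [688.7   2.1  80. ]
 [695.8  31.6  80. ]]
(230, 290) [97 72 54] [660. -23.  37.]
(237, 247) [129 122 117] [604.   3.  61.]
(225, 280) [175 143  95] [656. -30.  18.]
(100, 230) [144  92  53] [ 550. -111.   85.]
```

Call:
servo_tool(rows=[[0,0,0.11,-0.12,0.01,0.13,60],[0,0,0.22,-0.24,0.013,0.25,60],[0,0,0.33,-0.24,0.013,0.38,60],[0,0,0.44,-0.24,0.013,0.48,60],[0,0,0.51,-0.24,0.013,0.5,60],[0,0,0.51,-0.24,0.013,0.5,60]])

```text
t: 2.62
ee_pos: [599.8, 47.0, 142.2]
orientation: [-1.5, -2.758, 0.001]
ft_force: [0.8, 0.5, 0.8]
width: 59.9
grasp_force: 0.0
```

```bash
python3 - <<'E'
from h import *
o=ctrl.get_obs();print(o["t"],o["ee_pos"],o["orientation"],o["qpos"],o["ft_force"],o["width"])
i,im,dp=snap("wrist","w2.png"); np.savez("w2.npz",im=im,dp=dp,**i)
print(Rn.from_rotvec(o["orientation"]).as_matrix().round(3))
# predicted pixel of TCP and of the black knob top
for X in([602.5,42.6,120],list(o["ee_pos"])):
    c=i["R"]@np.array(X)+i["t"];s=c[:2]/c[2];s=s*(1+i["k1"]*(s@s));K=i["intrinsics"];print(K[0,0]*s[0]+K[0,2],K[1,1]*s[1]+K[1,2])
E
```

```text
2.625 [599.77941942  47.0290814  142.15158957] [-1.50027699e+00 -2.75848822e+00  1.08408859e-03] [ 5.83592652e-02  4.90390705e-01  1.73689005e+00  2.69539759e-04
  9.15962806e-01 -5.16341927e-01] [0.81808524 0.53405378 0.83078895] 59.91786856724794
[[-0.543  0.839 -0.002]
 [ 0.839  0.543  0.   ]
 [ 0.001 -0.001 -1.   ]]
273.55177804782966 263.2203604817534
273.8683243707638 272.34970992794865
```

View pics/w2.png

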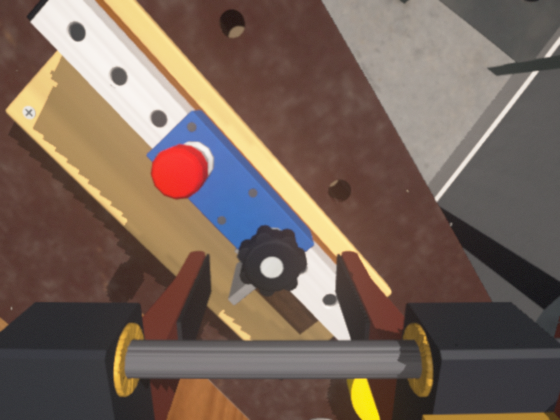

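The black knob's cap is at (271,267), between the fingers and close to the predicted (273.5,263). The red knob is at (180,172) and the next hole is at (158,118).

```bash
python3 - <<'E'
from h import *
z=np.load("w2.npz");im,dp=z["im"],z["dp"];i={k:z[k] for k in("intrinsics","R","t")};i["k1"]=float(z["k1"])
V=im.max(2);m=np.zeros(V.shape,np.uint8);m[250:290,250:292]=((V>120)&(im.ptp(2)<40) if hasattr(im,'ptp') else (V>120)&(np.ptp(im,axis=2)<40))[250:290,250:292]
k,l,st,c=cv2.connectedComponentsWithStats(m);j=1+np.argmax(st[1:,4]);print(st[j],c[j])
n1=cv2.undistortPoints(c[j].reshape(1,1,2),i["intrinsics"],np.array([i["k1"],0,0,0,0.])).reshape(2)
d=np.median(dp[l==j]);print("cap",(i["R"].T@(np.r_[n1,1]*d-i["t"])).round(1),ray_plane(i,[c[j]],120).round(1))
H,S,V=cv2.split(cv2.cvtColor(im,cv2.COLOR_RGB2HSV))
m=(((H<8)|(H>172))&(S>150)&(V>120)).astype(np.uint8);m[:,:130]=0;m[:130]=0;m[220:]=0;m[:,240:]=0
cs,_=cv2.findContours(m,0,1);cc=max(cs,key=cv2.contourArea);p,r=cv2.minEnclosingCircle(cc);print(p,r,ray_plane(i,[p],130.5),ray_plane(i,[p],127))
h=ray_plane(i,[(158.5,118),(118.5,75.5),(77.5,31.5)],80);print(h.round(1))
E
```

```text
[260 256  24  22 403] [271.35235732 266.95037221]
cap [602.2  40.9 122.1] [[602.7  40.1 120. ]]
(179.09361267089844, 171.01141357421875) 28.37542724609375 [[536.60544444  61.96673922 130.5       ]] [[536.18863297  60.9609054  127.        ]]
[[505.   68.5  80. ]
 [474.3  77.   80. ]
 [444.1  85.5  80. ]]
```

Call:
servo_tool(rows=[[0,0,0,-0.029,-0.003,0.06,60],[0,0,0,-0.029,-0.003,0.15,60],[0,0,0,-0.029,-0.003,0.238,60],[0,0,0,-0.029,-0.003,0.238,60],[0,0,0,-0.029,-0.003,0.238,20],[0,0,0,-0.029,-0.003,0.238,20],[0,0,0,-0.029,-0.003,0.238,20],[0,0,0,-0.029,-0.003,0.238,20]])

```text
t: 3.68
ee_pos: [603.7, 40.1, 95.6]
orientation: [1.504, 2.757, -0.0]
ft_force: [-1.4, -3.4, 3.3]
width: 38.0
grasp_force: 30.0
```

Call:
servo_tool(rows=[[0,0,-0.1,0,0,0,20],[0,0,-0.2,0,0,0,20],[0,0,-0.3,0,0,0,20],[0,0,-0.4,0,0,0,20],[0,0,-0.5,0,0,0,20],[0,0,-0.6,0,0,0,20],[0,0,-0.7,0,0,0,20],[0,0,-0.8,0,0,0,20],[0,0,-0.9,0,0,0,20],[0,0,-1.0,0,0,0,20]])

```text
t: 4.92
ee_pos: [604.1, 41.6, 95.6]
orientation: [-0.785, 3.04, 0.002]
ft_force: [-0.6, 5.2, 2.0]
width: 38.0
grasp_force: 30.0
```

Call:
servo_tool(rows=[[0,0,0,0,0,0,20],[0,0,0,0,0,0,58],[0,0,0,0,0,0,58],[0,0,0,0,0,0,58],[0,0,0,0,0,-0.2,58],[0,0,0,0,0,-0.4,58],[0,0,0,0,0,-0.4,58]])

```text
t: 5.8
ee_pos: [605.7, 40.3, 178.3]
orientation: [-0.777, 3.038, -0.002]
ft_force: [-0.5, -0.1, -0.7]
width: 57.8
grasp_force: 0.0
```

```bash
python3 - <<'E'
from h import *
o=ctrl.get_obs();print(o["t"],o["ee_pos"],o["orientation"],o["qpos"],o["ft_force"],o["width"])
i,im,dp=snap("wrist","w3.png"); np.savez("w3.npz",im=im,dp=dp,**i)
M=Rn.from_rotvec(o["orientation"]).as_matrix();print(M.round(3))
H,S,V=cv2.split(cv2.cvtColor(im,cv2.COLOR_RGB2HSV))
m=(((H<8)|(H>172))&(S>150)&(V>120)).astype(np.uint8)
cs,_=cv2.findContours(m,0,1)
for cc in sorted(cs,key=cv2.contourArea)[-3:]:
  p,r=cv2.minEnclosingCircle(cc);print(p,r,ray_plane(i,[p],130.5),ray_plane(i,[p],127))
E
```

```text
5.8 [605.67027381  40.33870366 178.3108826 ] [-7.76720152e-01  3.03792145e+00 -2.10083112e-03] [ 4.69547121e-02  4.46990493e-01  1.70840004e+00 -1.33685455e-04
  9.80105757e-01 -2.02439258e+00] [-0.48419046 -0.13538957 -0.68233623] 57.80139784434766
[[-0.877 -0.48   0.006]
 [-0.48   0.877  0.   ]
 [-0.005 -0.003 -1.   ]]
(7.0, 246.3333282470703) 1.6667625904083252 [[ 689.78369101 -101.09212929  130.5       ]] [[ 692.3536605  -102.82624034  127.        ]]
(359.64117431640625, 149.5941162109375) 23.886831283569336 [[535.8546045   57.37939212 130.5       ]] [[535.85221831  58.29354675 127.        ]]
(13.532027244567871, 259.51092529296875) 37.06922149658203 [[696.40691746 -94.81903903 130.5       ]] [[699.08756969 -96.44831857 127.        ]]
```

View pics/w3.png

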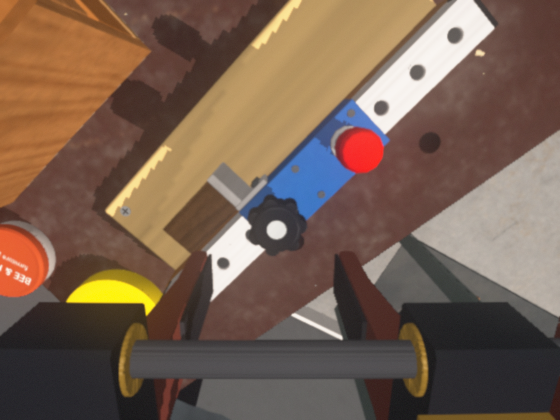

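Call:
servo_tool(rows=[[0,0,0.12,0.13,0.127,0,50],[0,0,0.24,0.258,0.254,0,50],[0,0,0.36,0.258,0.254,0.07,50],[0,0,0.48,0.258,0.254,0.12,50],[0,0,0.507,0.258,0.254,0.12,50],[0,0,0.507,0.258,0.254,0.12,50]])

```text
t: 6.6
ee_pos: [532.9, 60.1, 149.7]
orientation: [-0.405, -3.113, 0.001]
ft_force: [-0.8, -0.7, 0.1]
width: 50.2
grasp_force: 0.0
```

```bash
python3 - <<'E'
from h import *
o=ctrl.get_obs();print(o["t"],o["ee_pos"],o["orientation"],o["qpos"],o["ft_force"],o["width"])
i,im,dp=snap("wrist","w4.png"); np.savez("w4.npz",im=im,dp=dp,**i)
M=Rn.from_rotvec(o["orientation"]).as_matrix();print(M.round(3))
H,S,V=cv2.split(cv2.cvtColor(im,cv2.COLOR_RGB2HSV))
m=(((H<8)|(H>172))&(S>150)&(V>120)).astype(np.uint8)
cs,_=cv2.findContours(m,0,1)
for cc in sorted(cs,key=cv2.contourArea)[-2:]:
  p,r=cv2.minEnclosingCircle(cc);print(p,r,ray_plane(i,[p],130.5),ray_plane(i,[p],127))
E
```

```text
6.6 [532.8807032   60.05122193 149.70684329] [-4.05393352e-01 -3.11280930e+00  9.05519237e-04] [ 9.00366622e-02  3.95778398e-01  1.87802770e+00 -2.54343144e-05
  8.70348517e-01 -1.22173319e+00] [-0.83611816 -0.72676303  0.13804558] 50.18573701496913
[[-0.967  0.256 -0.003]
 [ 0.256  0.967 -0.   ]
 [ 0.002 -0.001 -1.   ]]
(186.0, 399.0) 9.999999747378752e-05 [[609.03653939 -14.85732126 130.5       ]] [[611.95689122 -16.68010974 127.        ]]
(273.7427673339844, 255.8297119140625) 25.38027000427246 [[532.11307395  60.2532372  130.5       ]] [[533.54959815  59.87930599 127.        ]]
```

View pics/w4.png

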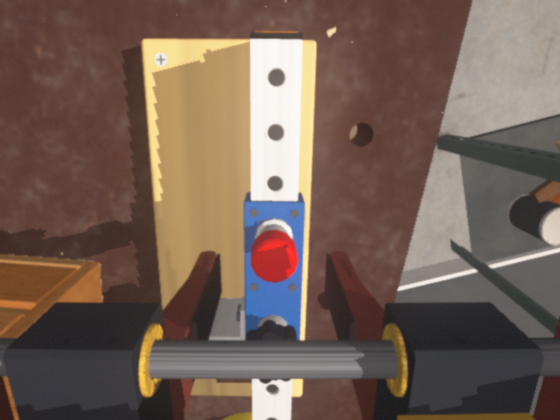

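The red knob at (274,257) is centred between the fingers, with the housing behind it at (272,232). The next hole is at (275,183). I'll descend and grip.

Call:
servo_tool(rows=[[0,0,0,-0.013,0,0.08,50],[0,0,0,-0.013,0,0.16,50],[0,0,0,-0.013,0,0.24,50],[0,0,0,-0.013,0,0.24,50],[0,0,0,-0.013,0,0.24,10],[0,0,0,-0.013,0,0.24,10],[0,0,0,-0.013,0,0.24,10],[0,0,0,-0.013,0,0.24,10]])

```text
t: 7.65
ee_pos: [536.8, 59.5, 103.6]
orientation: [0.406, 3.114, 0.0]
ft_force: [0.6, -0.7, 2.2]
width: 25.3
grasp_force: 30.0
```

Call:
servo_tool(rows=[[0,0,0,0,0,-0.03,10],[0,0,0,0,0,-0.07,10],[0,0,0,0,0,-0.07,10],[0,0,0,0,0,-0.07,10]])

```text
t: 8.15
ee_pos: [536.2, 59.6, 116.9]
orientation: [-0.406, -3.115, -0.0]
ft_force: [1.1, 1.7, -7.3]
width: 25.1
grasp_force: 30.0
```

Call:
servo_tool(rows=[[0,0,0,0.03,0,0,10],[0,0,0,0.07,0,0,10],[0,0,0,0.11,0,0,10],[0,0,0,0.14,0,0,10],[0,0,0,0.16,0,0,10],[0,0,0,0.16,0,0,10],[0,0,0,0.16,0,0,10]])

```text
t: 9.02
ee_pos: [504.6, 68.3, 117.1]
orientation: [-0.406, -3.114, -0.001]
ft_force: [0.8, 5.9, -8.1]
width: 25.4
grasp_force: 30.0
```

Call:
servo_tool(rows=[[0,0,0,-0.003,0,0.02,10],[0,0,0,-0.003,0,0.04,10],[0,0,0,-0.003,0,0.06,10],[0,0,0,-0.003,0,0.07,10],[0,0,0,-0.003,0,0.07,10],[0,0,0,-0.003,0,0.07,10]])

```text
t: 9.78
ee_pos: [506.0, 67.9, 103.6]
orientation: [0.406, 3.115, 0.001]
ft_force: [0.0, 5.0, 0.7]
width: 25.5
grasp_force: 30.0
```

Call:
servo_tool(rows=[[0,0,0,0,0,0.006,10],[0,0,0,0,0,0.012,10],[0,0,0,0,0,0.012,10],[0,0,0,0,0,0.012,10]])

```text
t: 10.28
ee_pos: [507.0, 67.7, 103.3]
orientation: [0.406, 3.113, 0.001]
ft_force: [-5.4, 3.7, 23.6]
width: 25.6
grasp_force: 30.0
```

```bash
python3 - <<'E'
from h import *
o=ctrl.get_obs();print(o["t"],o["ee_pos"],o["ft_force"],o["moment"],o["width"],o["grasp_force"])
i,im,dp=snap("wrist","w5.png"); i,im,dp=snap("scene"); cv2.imwrite("pics/s5.png",cv2.resize(im[130:330,180:360],None,fx=3,fy=3)[:,:,::-1])
E
```

```text
10.275 [507.01848975  67.69167745 103.32464786] [-5.39448048  3.74695055 23.56857594] [ 0.51308336  0.96559301 -0.00247947] 25.615925319038713 30.003778338432312
```

View pics/w5.png

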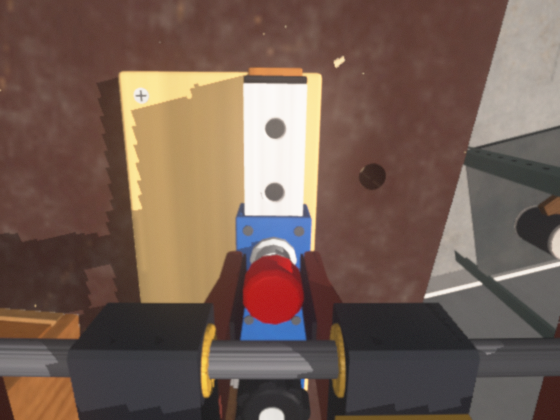

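View pics/s5.png

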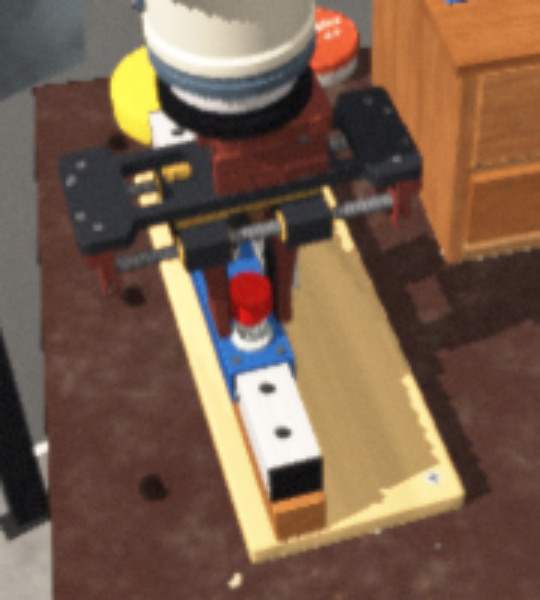

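The next hole is now covered: two holes show beyond the section instead of three. The knob is back at its home height of 103.3 mm and solid under 24 N, so the pin is home. I'll ease the push to a modest level.

Call:
servo_tool(rows=[[0,0,0,0,0,-0.006,10],[0,0,0,0,0,-0.006,10],[0,0,0,0,0,-0.006,10]])

```text
t: 10.75
ee_pos: [506.7, 67.7, 103.5]
orientation: [0.406, 3.113, 0.001]
ft_force: [-1.9, 3.9, 10.8]
width: 25.5
grasp_force: 30.0
```

```bash
python3 -c "
from workcell import ctrl
print(ctrl.close_job())"
```

```text
the job is handed in; nothing more can be done
None
```

The job is handed in at about 10.8 s: the black clamp knob was turned about 1.5 rad anticlockwise, the blue section was moved out one hole, and the pin is home in the new hole; the arm is still gripping the red knob with a light downward push of about 11 N, and nothing was moved at the sample block, though I did not check it in a final picture.

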